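# Click the mug's warming knob to low

### The arm

A 6-joint arm with a two-finger parallel gripper is mounted at the origin on a cart in front of the work surface, level with it; the furniture and walls round the work are solid. World frame = base frame: x ahead of the robot, y to its left, z up, the work surface at z = 0. Lengths are in m, angles in degrees, forces in N, time in s.
With the tool pointing down it reaches from about 0.375 to 0.925 m from the base axis. Payload 5.7 kg.
Tool frame: the origin (TCP) lies on the centre line of the jaws, within the pads' length; the fingertips stand 25 mm ahead of it and the grasp point (between the pads) lies 6 mm ahead of it (env.finger_overhang is the distance from the TCP to the fingertips, in m); z points along the fingers, y is the line along which they close (so a half turn about z gives the same grasp; the last joint's range is limited). The gripper opens to 88 mm and grips with 3 to 60 N. Pads are 20 mm wide; open, the fingers measure 115 mm over their backs; the gripper's body (75 mm by 178 mm) begins 61 mm behind the grasp point.
Start: joints at [57.519, 20.558, 86.54, -0, 72.909, -6.595], TCP at [0.262, 0.54, 0.248] pointing down, gripper open.
Joint ranges: [-170.27, 170.27], [-57.76, 135], [12.27, 136.19], [-55.21, 235.2], [11.17, 155.16], [-170.74, 170.74]. Speed limits (degrees/s): [136.94, 136.94, 180, 180, 180, 180].

### API

Orientations are given as a 3x3 rotation matrix whose columns are the frame's x, y, z axes.
In Python, from rig import env gives the robot as it stands.
- The arm moves only by the tool carry_out, never from a script. Its argument "commands" is one flat list of numbers, 6 for each row, row after row: the shift along the tool's x, y, z in mm, then the turn, a rotation vector about the tool's x, y, z in degrees. A call has 1 to 10 rows; each row shifts and turns the commanded pose from where the row before left it, along the tool's axes as they then stand; what a row does not reach is not made up. A row lasts 1/12 s, in which the tool goes at most 41.7 mm and 7.16 degrees, less where a joint would pass 70% of its speed; a pose out of reach is approached as far as the arm can. A call with a gripper value outside its range is refused whole. "gripper" is the finger opening in mm, from 0 to 87.8, set as the call begins (left out, the last holds). The fingers move at their own pace and stop on an object; "squeeze" is the grip in N (left out, the last holds). Time passes only in rows, so rows that do not move let the fingers close. It gives the time, the measured TCP pose, the force, the opening and the grip force at its end, in the units of the state.
- env.read_state(): the state, without advancing time (a new reading comes with each control period).
- env.get_image(name): name is "side" or "top" or "wrist"; returns a dict with "image" (400x640x3 uint8, blue, green, red), "depth" (400x640 float32, m along the optical axis (not along the pixel's ray), 0 where there is no reading), "vfov" (degrees; the focal length in pixels is half the picture's height over the tangent of half this angle, whatever the lens; pixels are square), "cx", "cy" (the principal point, pixels), "distortion" ([k1, k2, p1, p2, k3] as OpenCV has them; the pictures are not rectified), "eye" and "rotation" of the camera in the world; the wrist camera has in their place "T_tool_cam" (4x4, takes a point from camera to tool coordinates, whose origin is the TCP and whose axes are the flange's). Camera axes: x right, y down, z forward; pixel columns grow to the right and rows downward; lengths in m; the calibration is good to about 2 mm. A picture is of the moment at which its call begins: read the wrist's pose just before it.
- env.sign_off(): hands the job in; it is judged then, once.
The state is a dict: "time": time; "q": joint angles; "qd": joint speeds; "joint_efforts": joint torques, N m; "eef_pos": TCP position; "eef_rot": TCP orientation; "ft_force": force on the tool from outside, world axes, zero at the start; "torque": the same for the moment, N m; "finger_gap": opening from 0.0 (shut) to 1.0 (fully open); "gripper_force": force on a finger pad.
Only numpy, scipy, OpenCV 4.12 (cv2) and the standard library are available. Lean on these libraries where they do the work, as an engineer would, in place of code of your own. Each camera call takes 0.05 s, during which the arm holds its last target. There are 200 camera calls.

### The job

A two-plate drink warmer stands on the table with a mug on one plate and a bowl on the other. Set the knob directly in front of the mug's plate to low, the middle of its three clicks (pointer straight toward the plate), by turning it with a fingertip only: do not pinch or grip it. Leave the other knob as it is set, and do not shift or lift the mug, the bowl or the things around.

Things in the scene. Friction and masses are not known exactly. Their poses are not given: they have to be found in the camera images.
- warmer: Fixed steel drink warmer, 220 mm deep (x), 270 wide (y), deck 35 mm above the table. Origin: centre of its underside; +x to its back, +y to its left. Two round plates, 96 mm across, tops 41 mm above the table, at x = +50, y = +66 and -66 mm; the knobs' axes before them at x = -58, y = +66 and -66 mm. Which of knobs a, b is left varies.
- dial_a_top (a point): Centre of knob a's flat top, on its upright axis, 66 mm above the table. Both knobs are alike: black disc, 68 mm across (lowest 4 mm: 72 mm), 20 mm high, knurled side, white pointer line at the rim; underside 11 mm above the deck. On its black base plate, to the rear, are 3 white marks: smallest left (off), middle one toward the warming plate (low), largest right (high).
- dial_b_top (a point): Centre of knob b's flat top, as for a. Both knobs are sprung: pressed down they sink up to 7 mm, with 1 N + 1.2 N per mm, and turn at any depth. A fingertip pressed 4 to 5 mm down on the top, 24 mm off the axis, and swept in an arc about the axis takes the knob round by friction, slipping a little. They also turn unpressed, by friction on the rim.
- dial_a (a joint): Angle of knob a, rad, clockwise from above positive, 0 at its start. Its clicks: 0.0 off (pointer at smallest mark), 0.8 low (middle mark), 1.6 high (largest mark); stops at -0.1 and 1.7. It starts at off: low is one click clockwise. Let go within 0.3 of a click it snaps there. Turning over to the next click takes up to 0.05 N m (under 3 N at the rim).
- dial_b (a joint): Angle of knob b, rad, clockwise from above positive, 0 at its start. Its clicks: 0.0 high (pointer at largest mark), -0.8 low (middle mark), -1.6 off (smallest mark); stops at 0.1 and -1.7. It starts at high: low is one click counterclockwise. Let go within 0.3 of a click it snaps there. Turning over to the next click takes up to 0.05 N m (under 3 N at the rim).
- mug_center (a point): Centre of the body of a white mug, 84 mm across, 98 high, standing loose on one plate; 49 mm above its foot. Handle reaches 78 mm from here along the mug's own -y, roughly to the warmer's back. The knob horizontally nearer to this point (80 to 110 mm, the other 150 to 175) is the one to set.
- bowl_center (a point): Centre of a white bowl, 125 mm across, 62 mm high, standing loose on the other plate; half-way up. Leave it.
- glass_center (a point): Centre, half-way up, of a loose upturned ribbed glass tumbler, 77 mm across, 98 mm high, on the table. Leave it.
- jar_center (a point): Centre, half-way up, of a loose spice jar, 47 mm across, 98 mm high, on the table. Leave it.
- rack_corner (a point): Left front foot of the fixed dish rack, right of the warmer. Do not run into it: rack, plates and pans fill x > 0.48 m, y from -0.36 to 0.15, up to 0.37 m high (0.26 m before x = 0.62), and a pan handle reaches left to y = 0.26 at about z = 0.13. A fixed wall shelf spans x > 0.62 m, y < 0.26, from z = 0.29 to 0.72. In front of x = 0.48 the way is clear above z = 0.1.
- peeler: Loose peeler with a green handle, 40x158x15 mm, lying on the table; origin under its middle, length along its y. Leave it.

How it is judged:
By the outcome, as a careful person would: the job done as asked, in the order asked, and still so for the second after the job is handed in, with the robot touching nothing.
It also fails if it takes over 38 s, if anything falls off the work surface, if the arm or the gripper's body presses on something with over 40 N, if the wrist force passes 120 N, or if a joint passes its speed limit or range.

## Working session

There is one attempt and no reset: what is moved stays moved. The work goes in short steps, Python scripts to look and compute and a tool call to move; the robot and the scene stay as the last step left them, time stands still between calls to the robot, and variables do not carry over. Pictures are saved under pics/ and viewed, at most 10 in all, crops included, and the job is handed in when it is done.

Besides the shell and the picture viewer there is one more tool, called after ">>>" by a JSON object that holds its "op" and its "data", one argument or row to a line. carry_out: Moves the arm, as the interface text tells. Its arguments: {"type":"object","properties":{"commands":{"type":"array"},"gripper":{"type":"number"},"squeeze":{"type":"number"}},"required":["commands"]}

```bash
mkdir -p pics
cat > h.py <<'E'
import numpy as np, cv2
from rig import env
def cam(n):
    s=env.read_state(); d=env.get_image(n)
    f=200/np.tan(np.radians(d["vfov"])/2); d["K"]=np.array([[f,0,d["cx"]],[0,f,d["cy"]],[0,0,1.]])
    if n=="wrist":
        T=np.array(d["T_tool_cam"]); R=np.array(s["eef_rot"])
        d["R"]=R@T[:3,:3]; d["e"]=np.array(s["eef_pos"])+R@T[:3,3]
    else: d["R"]=np.array(d["rotation"]); d["e"]=np.array(d["eye"])
    return d
def onplane(d,uv,z):
    p=cv2.undistortPoints(np.array(uv,float).reshape(-1,1,2),d["K"],np.array(d["distortion"],float)).reshape(-1,2)
    r=np.c_[p,np.ones(len(p))]@d["R"].T
    return d["e"]+r*((z-d["e"][2])/r[:,2])[:,None]
def proj(d,P):
    R=d["R"].T
    return cv2.projectPoints(np.array(P,float).reshape(-1,1,3),cv2.Rodrigues(R)[0],-R@d["e"],d["K"],np.array(d["distortion"],float))[0].reshape(-1,2)
E
python3 - <<'E'
from h import *
a=[]
for n in("top","side"):
    d=cam(n); cv2.imwrite(f"pics/{n}0.png",d["image"]); print(n,d["e"],d["R"].round(3).tolist())
s=env.read_state();print(s["time"],s["eef_pos"],np.array(s["eef_rot"]).round(3).tolist(),env.finger_overhang)
E
```

```text
top [0.43458179 0.31165766 1.25605785] [[0.028, -0.997, 0.072], [-1.0, -0.027, 0.013], [-0.011, -0.072, -0.997]]
side [ 0.4815881  -0.26890483  0.81236236] [[0.996, -0.077, 0.038], [-0.084, -0.788, 0.61], [-0.018, -0.611, -0.791]]
0.1 [0.26164259 0.53929565 0.24692375] [[-0.9, 0.437, -0.001], [0.437, 0.9, -0.001], [0.0, -0.002, -1.0]] 0.025
```

View pics/top0.png

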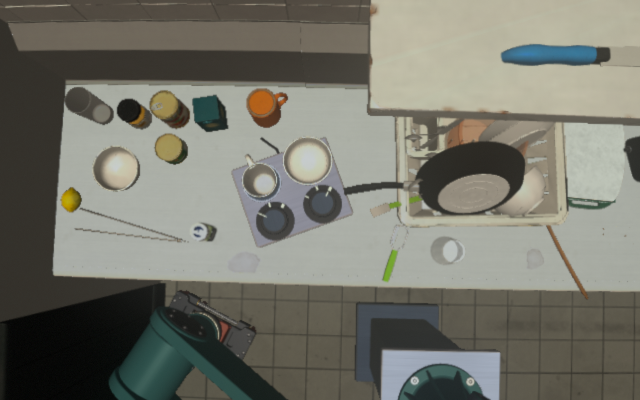

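View pics/side0.png

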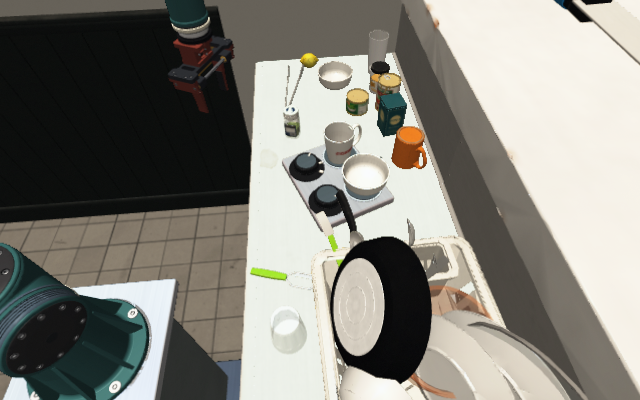

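The top view shows the mug on the left plate at (261,180), with its knob at (275,221). The bowl is at (307,160) and the other knob at (322,203). The jar is at (200,231), and there is a faint glassy patch at (245,262).

Run:
```python
from h import *
d=cam("top"); im=d["image"]; cv2.imwrite("pics/top1.png",cv2.resize(im[130:280,180:360],None,fx=4,fy=4,interpolation=cv2.INTER_CUBIC)[:600])
print(onplane(d,[(275,220),(322,203)],.066),onplane(d,[(232,170),(324,138),(352,213),(259,246)],.035))
print(onplane(d,[(200,231)],.098),onplane(d,[(245,262)],0),onplane(d,[(245,262)],.098))
dp=d["depth"]
for u,v in[(275,221),(322,203),(245,262),(245,255),(535,258),(448,250),(220,262)]:
    z=dp[v,u]; p=cv2.undistortPoints(np.array([[[u,v]]],float),d["K"],np.array(d["distortion"],float))[0,0]
    print(u,v,(d["e"]+d["R"]@(np.r_[p,1]*z)).round(3))
```

```text
[[0.48407652 0.44747221 0.066     ]
 [0.53093255 0.32837502 0.066     ]] [[0.61501709 0.57028088 0.035     ]
 [0.70699831 0.32829026 0.035     ]
 [0.50923276 0.24938862 0.035     ]
 [0.41606229 0.49071367 0.035     ]]
[[0.44996782 0.63122803 0.098     ]] [[0.37145148 0.53217404 0.        ]] [[0.37637703 0.51496893 0.098     ]]
275 221 [0.482 0.447 0.066]
322 203 [0.531 0.328 0.07 ]
245 262 [ 0.371  0.533 -0.003]
245 255 [ 0.39   0.534 -0.005]
535 258 [ 0.402 -0.252  0.   ]
448 250 [0.42  0.012 0.099]
220 262 [ 0.369  0.6   -0.002]
```

View pics/top1.png

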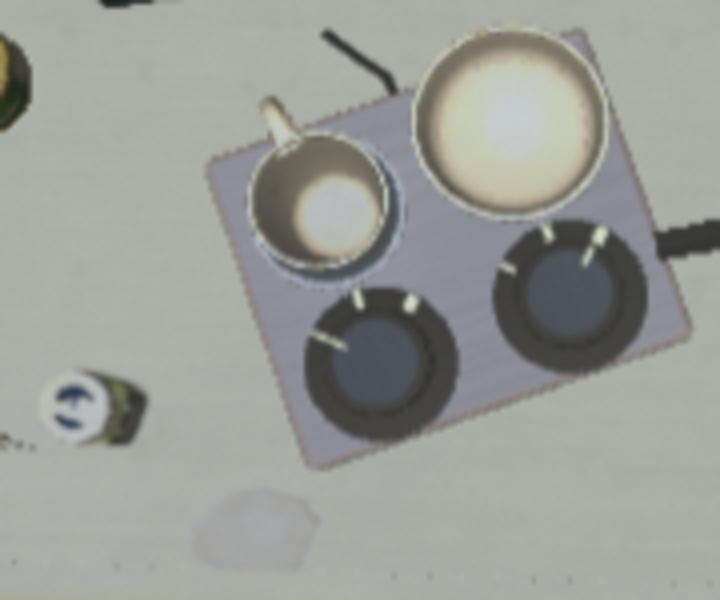

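The left knob's pointer is at the smallest mark, off, so it needs one click clockwise. The patch at the front is a flat stain. Moving to hover in front of the knob axis, with the fingers closed.

>>> {"op": "carry_out", "data": {
  "commands": [-22.3, -0.3, 4, 0, 0, 0, -22.3, -0.3, 4, 0, 0, 0, -22.3, -0.3, 4, 0, 0, 0, -22.3, -0.3, 4, 0, 0, 0, -22.3, -0.3, 4, 0, 0, 0, -22.3, -0.3, 4, 0, 0, 0, -22.3, -0.3, 4, 0, 0, 0, -22.3, -0.3, 4, 0, 0, 0, -22.3, -0.3, 4, 0, 0, 0, -22.3, -0.3, 4, 0, 0, 0],
  "gripper": 0
}}

```text
time: 0.98
eef_pos: [0.462, 0.439, 0.207]
eef_rot: [[-0.9, 0.437, -0.001], [0.437, 0.9, -0.001], [0.0, -0.001, -1.0]]
ft_force: [0.4, -0.7, -0.6]
finger_gap: 0.281
gripper_force: 0.0
```

>>> {"op": "carry_out", "data": {
  "commands": [0, 0, 0, 0, 0, -4.7, 0, 0, 0, 0, 0, -4.7, 0, 0, 0, 0, 0, -4.7, 0, 0, 0, 0, 0, -4.7, 0, 0, 0, 0, 0, -4.7, 0, 0, 0, 0, 0, -4.7, 0, 0, 0, 0, 0, -4.7, 0, 0, 0, 0, 0, -4.7, 0, 0, 0, 0, 0, -4.7, 0, 0, 0, 0, 0, -4.7]
}}

```text
time: 1.82
eef_pos: [0.461, 0.4395, 0.2072]
eef_rot: [[-0.931, -0.364, -0.001], [-0.364, 0.931, -0.001], [0.001, -0.0, -1.0]]
ft_force: [0.6, 0.7, -0.1]
finger_gap: 0.005
gripper_force: 0.0
```

Run:
```python
from h import *
d=cam("wrist"); cv2.imwrite("pics/w1.png",d["image"]); print(np.array(d["T_tool_cam"]).round(3).tolist())
s=env.read_state();print(s["time"],s["eef_pos"],np.array(s["eef_rot"]).round(3).tolist(),s["q"],s["finger_gap"],s["ft_force"])
print(proj(d,[[.483,.448,.066],[.53,.329,.066]]))
```

```text
[[-0.0, -0.967, -0.256, 0.07], [1.0, -0.0, 0.0, -0.001], [-0.0, -0.256, 0.967, -0.137], [0.0, 0.0, 0.0, 1.0]]
1.8667 [0.46101528 0.43952105 0.20722511] [[-0.93, -0.368, -0.001], [-0.368, 0.93, -0.001], [0.001, -0.0, -1.0]] [ 3.74250253e+01  2.56501022e+01  8.43617510e+01 -4.13241365e-03
  7.00413821e+01 -7.41935102e+01] 0.003978668084400121 [-0.80989907 -0.01525245  0.46939438]
[[320.00247605 218.52345938]
 [185.72686965 218.82277104]]
```

View pics/w1.png

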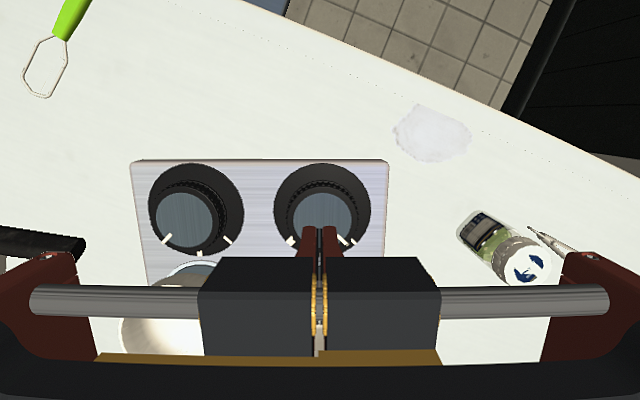

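The wrist view shows the target knob's top at about (323,214), under the closed fingers, and the other knob at (185,219). Both are within about 2 mm of my estimate. Next I move to the sweep start and descend to just above the knob.

>>> {"op": "carry_out", "data": {
  "commands": [-2.8, -9.8, 0, 0, 0, 0, 0, 0, 20, 0, 0, 0, 0, 0, 20, 0, 0, 0, 0, 0, 20, 0, 0, 0, 0, 0, 20, 0, 0, 0, 0, 0, 18, 0, 0, 0, 0, 0, 10, 0, 0, 0, 0, 0, 4, 0, 0, 0, 0, 0, 0, 0, 0, 0]
}}

```text
time: 2.62
eef_pos: [0.4672, 0.4309, 0.0948]
eef_rot: [[-0.933, -0.359, -0.001], [-0.359, 0.933, -0.001], [0.002, -0.001, -1.0]]
ft_force: [-0.6, 0.5, -0.5]
finger_gap: 0.006
gripper_force: 0.0
```

>>> {"op": "carry_out", "data": {
  "commands": [0, 0, 2, 0, 0, 0, 0, 0, 2, 0, 0, 0, 0, 0, 2, 0, 0, 0, 0, 0, 0, 0, 0, 0, 0, 0, 0, 0, 0, 0]
}}

```text
time: 3.03
eef_pos: [0.4681, 0.4321, 0.0905]
eef_rot: [[-0.933, -0.36, 0.002], [-0.36, 0.933, 0.001], [-0.002, 0.0, -1.0]]
ft_force: [0.6, 0.0, 1.8]
finger_gap: 0.003
gripper_force: 1.1
```

>>> {"op": "carry_out", "data": {
  "commands": [0, 0, 2, 0, 0, 0, 0, 0, 2, 0, 0, 0, 0, 0, 0, 0, 0, 0, 0, 0, 0, 0, 0, 0]
}}

```text
time: 3.37
eef_pos: [0.4681, 0.432, 0.0864]
eef_rot: [[-0.933, -0.36, 0.002], [-0.36, 0.933, 0.001], [-0.002, 0.0, -1.0]]
ft_force: [-0.4, -1.1, 7.7]
finger_gap: 0.005
gripper_force: 3.5
```

Run:
```python
from h import *
s=env.read_state();print(s["time"],s["eef_pos"],s["ft_force"])
d=cam("wrist"); cv2.imwrite("pics/w2.png",d["image"])
r=24;a=np.radians(np.linspace(-28,26,10));p=r*np.c_[np.cos(a),np.sin(a)];print(np.diff(p,axis=0).round(1).tolist())
```

```text
3.3667 [0.46808342 0.43203109 0.08640505] [-0.35886534 -1.11788565  7.67686579]
[[1.1, 2.3], [0.8, 2.4], [0.6, 2.4], [0.3, 2.5], [0.0, 2.5], [-0.2, 2.5], [-0.5, 2.5], [-0.7, 2.4], [-1.0, 2.3]]
```

View pics/w2.png

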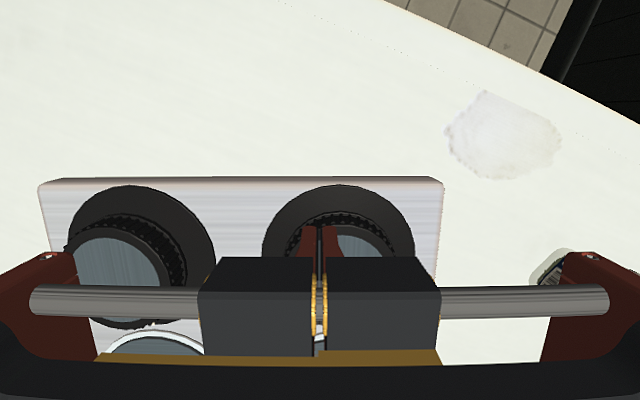

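The fingertip is pressed on the knob's front-right, around (320,235), with 7.7 N. The pointer is hidden behind the gripper. Sweeping about 54° clockwise.

>>> {"op": "carry_out", "data": {
  "commands": [1.1, 2.3, 0, 0, 0, 0, 0.8, 2.4, 0, 0, 0, 0, 0.6, 2.4, 0, 0, 0, 0, 0.3, 2.5, 0, 0, 0, 0, 0, 2.5, 0, 0, 0, 0, -0.2, 2.5, 0, 0, 0, 0, -0.5, 2.5, 0, 0, 0, 0, -0.7, 2.4, 0, 0, 0, 0, -1.0, 2.3, 0, 0, 0, 0, 0, 0, 0, 0, 0, 0]
}}

```text
time: 4.25
eef_pos: [0.4595, 0.4525, 0.0864]
eef_rot: [[-0.933, -0.36, 0.001], [-0.36, 0.933, 0.001], [-0.001, 0.001, -1.0]]
ft_force: [-0.5, -0.1, 7.0]
finger_gap: 0.005
gripper_force: 3.5
```

Run:
```python
from h import *
d=cam("top"); im=d["image"]; cv2.imwrite("pics/top2.png",cv2.resize(im[150:260,215:360],None,fx=5,fy=5,interpolation=cv2.INTER_CUBIC))
```

```text
(no output)
```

View pics/top2.png

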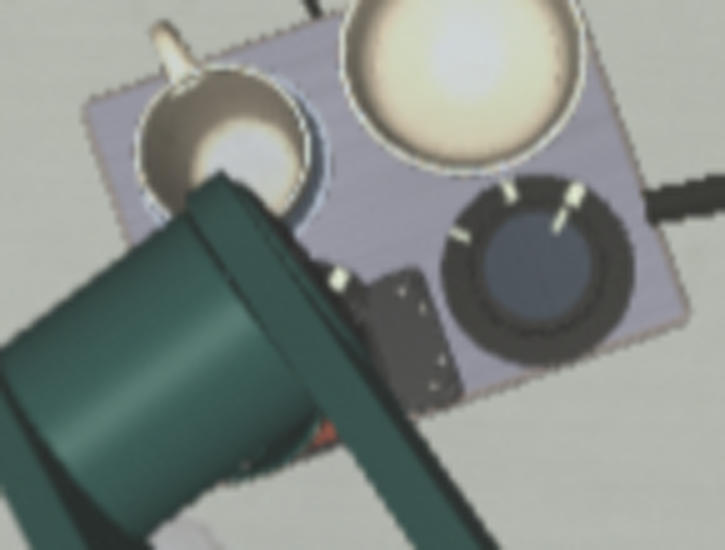

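The arm hides the target knob in the top view. The other knob is unchanged at (555,215). I lift off and back away to look.

>>> {"op": "carry_out", "data": {
  "commands": [0, 0, -4, 0, 0, 0, 0, 0, -6, 0, 0, 0, 0, 0, -20, 0, 0, 0, 0, 0, -30, 0, 0, 0, 0, 0, -40, 0, 0, 0, 15, 10, -20, 0, 0, 0, 25, 20, 0, 0, 0, 0, 25, 25, 0, 0, 0, 0, 25, 25, 0, 0, 0, 0, 15, 15, 0, 0, 0, 0]
}}

```text
time: 5.13
eef_pos: [0.3236, 0.5027, 0.2056]
eef_rot: [[-0.933, -0.361, -0.002], [-0.361, 0.933, -0.001], [0.002, 0.0, -1.0]]
ft_force: [0.1, -0.1, 0.0]
finger_gap: 0.003
gripper_force: 0.0
```

Run:
```python
from h import *
d=cam("top"); im=d["image"]; cv2.imwrite("pics/top3.png",cv2.resize(im[150:260,215:360],None,fx=5,fy=5,interpolation=cv2.INTER_CUBIC))
```

```text
(no output)
```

View pics/top3.png

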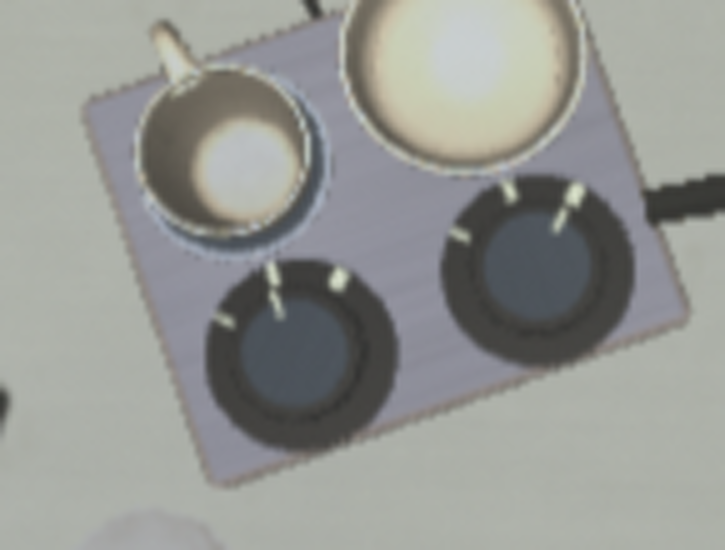

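The target knob's pointer at (277,305) now lines up with the middle mark at (272,272). The other knob, mug and bowl have not moved.

```bash
python3 -c "
from rig import env
print(env.sign_off())"
```

```text
the job is handed in; nothing more can be done
None
```

The knob in front of the mug's plate is now set to low, turned one click clockwise with a closed fingertip pressed on its top; the last top view shows the other knob, mug and bowl unmoved, and the job is handed in.

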